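# Reset the tripped tank pumps and lock out the worn reset

### The job

All three tank pumps on the grey control box have tripped. Reset them with the blue buttons, pressing each one slowly and gently until you feel it snap over, then letting it up; one of the three is worn out, stays soft and will not reset, so do not force it but set the red lock-out cap over that button, open end down, sitting flat on the box. Leave the glassware standing where it is.

Things in the scene. Friction and masses are not known exactly. Their poses are not given: they have to be found in the camera images.
- control_box: Grey pump control box, fixed on the work surface, 166 mm (x) by 276 mm (y) by 75 mm high; flat top. Origin at the centre of its underside, z up, x towards its rear, y along the row of buttons. Button axes at x = -22 mm and y = +78 (1), 0 (2), -78 mm (3); trip pins at x = +34 mm, same y.
- bezel1 (a point): On the axis of blue reset button 1 (at +y), level with the box's flat top; axes as the box's. Round it a fixed steel bezel, 30 mm diameter, 6 mm high. The button is a 22 mm cylinder, its flat top 22 mm above this point at rest; it moves straight down and always springs back. The three look alike. First comes free travel at about 1 N: 0.5 to 8.5 mm, hidden, different for each button, changing from one day to the next.
- bezel2 (a point): The same point of button 2 (middle), same sizes. A healthy button, at the end of its free travel, meets firm resistance: the force climbs within about 1 mm to a peak of 8 to 10 N, then it gives way and snaps over, the force falling to 1 or 2 N. Its solid end stop comes 2.6 mm below the end of the free travel. Only the snap resets it.
- bezel3 (a point): The same point of button 3 (at -y), same sizes. The worn button (it may be any of the three) stays soft: never more than about 3 N until it meets its solid end stop, 2.6 mm below the end of its free travel, where the force only goes on climbing. Pressing any button or the box with more than 16 N breaks it.
- trip1 (a joint): Yellow trip pin 1 beside button 1, 10 mm diameter, in a black collar 2 mm high. Value in m: 0 = tripped, the pin stands 7 mm above the box; about 0.005 = reset, the pin has dropped flush with its collar. It drops and stays down when the healthy relay behind button 1 snaps over; it cannot be reset by pushing the pin itself.
- trip2 (a joint): Yellow trip pin 2 beside button 2, 10 mm diameter, in a black collar 2 mm high. Value in m: 0 = tripped, the pin stands 7 mm above the box; about 0.005 = reset, the pin has dropped flush with its collar. It drops and stays down when the healthy relay behind button 2 snaps over; it cannot be reset by pushing the pin itself.
- trip3 (a joint): Yellow trip pin 3 beside button 3, 10 mm diameter, in a black collar 2 mm high. Value in m: 0 = tripped, the pin stands 7 mm above the box; about 0.005 = reset, the pin has dropped flush with its collar. It drops and stays down when the healthy relay behind button 3 snaps over; it cannot be reset by pushing the pin itself.
- cap_centre (a point): Red lock-out cap, loose, standing open end down on the work surface: a round cup, 42 mm outer and 36 mm inner diameter, 42 mm high (inner depth 37 mm), 45 g; on top a padlock eye 8 mm thick, 26 mm wide, 18 mm high (60 mm in all). This point is on its axis half-way up the round body, 21 mm above its rim; z is up, the eye is wide along y.
- cap_rim (a point): The centre of the red cap's open lower rim, on its axis; lies on the surface the cap stands on. Fits over a button and its bezel with 3 mm of clearance all round, the rim resting on the flat top of the box.
- beaker: Glass beaker, 68 mm diameter, 92 mm high, standing beside the box. Origin at the centre of its underside. Leave alone.
- jar: Amber specimen jar with black lid, 68 mm diameter, 125 mm high, behind the box. Origin at the centre of its underside. Leave alone.
- dish: Closed clear culture dish, 94 mm diameter, 17 mm high, behind the box. Origin at the centre of its underside. Leave alone.
- vial: Small glass vial with black lid, 28 mm diameter, 60 mm high, behind the box. Origin at the centre of its underside. Leave alone.
Mind the look-alikes: they are no part of the job. Of the things shaped like the part that bears cap_centre, the red one is meant.

How it is judged:
At the end, for the whole second after the job is handed in: The trip pins of the two healthy buttons have dropped and stay down (more than 3 mm); the red cap stands open end down, upright within 0.08 rad, over the third button, its axis within 5 mm of the button's and its rim within 3 mm of the box's flat top (((value of joint each of trip2, trip3 above 0.003 m and horizontal distance between cap_rim and bezel1 below 0.005 m and z of cap_rim in the frame of bezel1 between -0.003 and 0.003 m) or (value of joint each of trip1, trip3 above 0.003 m and horizontal distance between cap_rim and bezel2 below 0.005 m and z of cap_rim in the frame of bezel2 between -0.003 and 0.003 m) or (value of joint each of trip1, trip2 above 0.003 m and horizontal distance between cap_rim and bezel3 below 0.005 m and z of cap_rim in the frame of bezel3 between -0.003 and 0.003 m)) and angle between cap_rim's own z axis and vertical below 0.08 rad and linear speed of cap below 0.02 m/s); the robot touches nothing.
It fails at once if a button or the box is pushed by the robot with more than 16 N (contact force between control_box and the fingers above 16 N or contact force between control_box and the arm above 16 N).
It fails at once if the cap is rammed onto the box with more than 16 N (contact force between cap and control_box above 16 N).
It fails at once if glassware is moved by more than 20 mm or tipped (distance of any of beaker, jar, dish, vial from where it was at the start of the episode above 0.02 m or angle between any of beaker, jar, dish, vial's own z axis and vertical above 0.3 rad).
It also fails if it takes over 67 s, if anything falls off the work surface, if the arm or the gripper's body presses on something with over 40 N, if the wrist force passes 120 N, or if a joint passes its speed limit or range.

### The arm

A 7-joint arm with a two-finger parallel gripper is mounted at the origin on the work surface. World frame = base frame: x ahead of the robot, y to its left, z up, the work surface at z = 0. Lengths are in m, angles in rad, forces in N, time in s.
With the tool pointing down it reaches from about 0.4 to 0.9 m from the base axis. Payload 5.5 kg.
Tool frame: the origin (TCP) lies midway between the tips of the shut fingers; the grasp point (between the pads) lies 19 mm behind it (manip.grip_depth is the distance from the TCP to the grasp point, in m); z points along the fingers, x is the direction in which the jaws open and shut, and the axes are right-handed (so a half turn about z gives the same grasp; the last joint's range is limited). The gripper opens to 92 mm and grips with 3 to 60 N. Pads are 19 mm wide; open, the fingers measure 130 mm over their backs; the gripper's body (75 mm by 190 mm) begins 47 mm behind the grasp point.
Start: joints at [1.6, 0.501, -0.427, 1.55, 0.221, 1.138, -0.21], TCP at [0.151, -0.632, 0.227] pointing down, gripper open.
Joint ranges: [-2.88, 2.88], [-0.31, 2.03], [-1.54, 1.56], [0.2, 2.42], [-1.41, 4.55], [0.19, 2.02], [-2.57, 2.57]. Speed limits (rad/s): [2.57, 2.57, 3.14, 3.14, 3.14, 3.14, 3.14].

### API

Orientations are given as a unit quaternion [x, y, z, w].
In Python, from bench import manip, effector, viewer gives the robot as it stands. Calls block until the motion is done:
- manip.move_pose(position, orientation): joint-space move of the TCP to a pose.
- manip.servo_line(position, ori=None, vel=0.15): straight line of the TCP; ori=None keeps the orientation; vel is the mean speed in m/s.
- manip.movej(angles): joint-space move.
- effector.open_jaws() and effector.close(f_grip=None): open the fingers fully, or close them until they stop; f_grip is the grip in N (None keeps the last).
- manip.sleep(seconds).
- manip.solve_ik(position, orientation): joint angles nearest the present ones, or None.
- viewer.get_image(name): name is "scene" or "top" or "wrist"; returns the picture (384x512x3 uint8, red, green, blue); there is no depth.
- viewer.get_calibration(name): a dict with "vfov" (degrees; the focal length in pixels is half the picture's height over the tangent of half this angle, whatever the lens; pixels are square), "cx", "cy" (the principal point, pixels), "eye" and "attitude" of the camera in the world. Camera axes: x right, y down, z forward; pixel columns grow to the right and rows downward; lengths in m; the calibration is good to about 2 mm. The wrist camera is an equidistant fisheye: a pixel r from the principal point sees the ray r / f radians off the axis. A picture is of the moment at which its call begins: read the wrist's pose just before it. get_calibration takes no time and is no camera call; for the wrist camera it gives the pose at the moment of the call.
A pose or a line that the arm cannot do raises manip.PlanningError and nothing moves.
- manip.hand_in(): hands the job in, once; it reports no verdict.
Readings, each from a call of its own:
- manip.current_clock(): time.
- manip.current_q(): joint angles.
- manip.current_joint_velocities(): joint speeds.
- manip.current_tau(): joint torques, N m.
- manip.current_tool_pos(): TCP position.
- manip.current_tcp_rot(): TCP orientation.
- manip.current_force(): force on the tool from outside, world axes, zero at the start.
- manip.current_wrist_torque(): the same for the moment, N m.
- manip.current_finger_gap(): finger opening in m.
Only numpy, scipy, OpenCV 4.12 (cv2) and the standard library are available. Lean on these libraries where they do the work, as an engineer would, in place of code of your own. Each camera call takes 0.05 s, during which the arm holds its last target.

## Working session

There is one attempt and no reset: what is moved stays moved. The work goes in short steps, each a Python script; the robot and the scene stay as the last script left them, time stands still between calls to the robot, and variables do not carry over. Pictures are saved under pics/ and viewed, and the job is handed in when it is done.

```bash
mkdir -p pics; ls; python3 - <<'E'
from bench import manip, effector, viewer
import cv2
for n in ["scene","top","wrist"]:
    c=viewer.get_calibration(n); print(n,c)
    cv2.imwrite(f"pics/{n}0.png",viewer.get_image(n)[:,:,::-1])
print(manip.current_clock(),manip.current_tool_pos(),manip.current_tcp_rot(),manip.current_force(),manip.grip_depth)
E
```

```text
pics
scene {'vfov': 46.51942027873791, 'cx': 252.35079550094, 'cy': 191.34990574540151, 'eye': array([1.24059749, 0.3239213 , 0.95531663]), 'attitude': array([ 0.49592562,  0.80424461, -0.27813279, -0.17288877])}
top {'vfov': 55.657722167627504, 'cx': 255.13664569132013, 'cy': 188.85545289276342, 'eye': array([0.53221813, 0.03953072, 0.93339046]), 'attitude': array([-0.70341968,  0.70926171, -0.04037302,  0.02277286])}
wrist {'vfov': 65.70646984690485, 'cx': 253.27263394742573, 'cy': 197.3029792078286, 'eye': array([ 0.22288211, -0.61414871,  0.38393629]), 'attitude': array([ 0.77722776, -0.61330812, -0.08747778,  0.11008088])}
0.15 [ 0.15043549 -0.63180773  0.22590239] [ 7.84764514e-01 -6.19793590e-01 -5.66196236e-04 -4.92909146e-04] [-0.49259548 -0.40029109 -0.6170356 ] 0.0188
```

View pics/scene0.png

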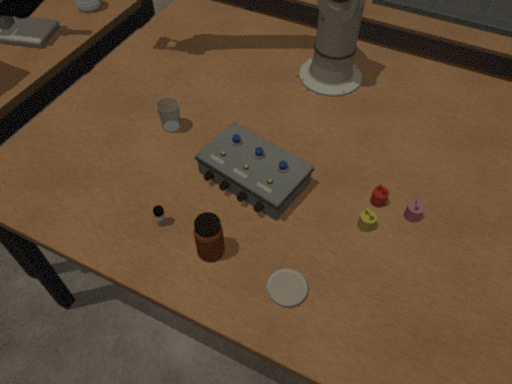

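View pics/top0.png

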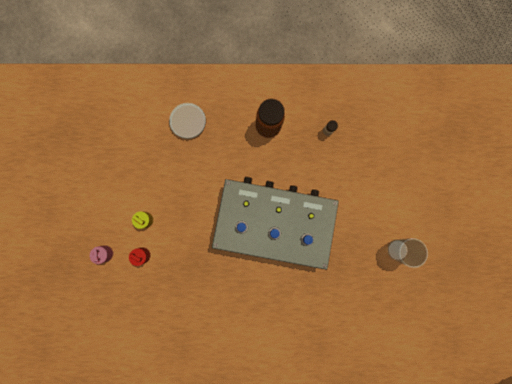

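View pics/wrist0.png

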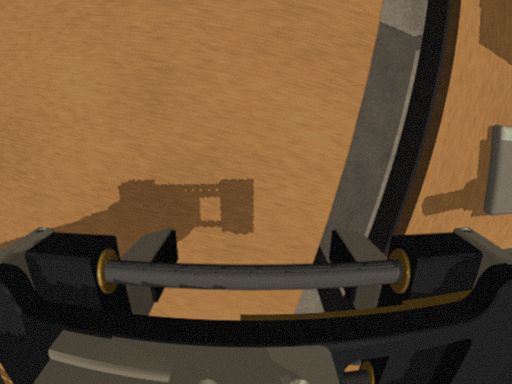

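Scene: grey box with three blue buttons at (241,228), (274,234), (308,240) in the top view. Cap candidates in the top view are red (138,257), yellow (141,221) and pink (99,256), and the red one is meant. Glassware: dish (188,121), jar (270,118), vial (331,127), beaker (410,252).

```bash
cat > h.py <<'E'
import numpy as np, cv2
from scipy.spatial.transform import Rotation as R
def ray(c,uv,H=384,fish=False):
    f=H/2/np.tan(np.radians(c["vfov"])/2)
    d=np.array([(uv[0]-c["cx"])/f,(uv[1]-c["cy"])/f])
    if fish:
        r=np.hypot(*d); v=np.array([*(d/r*np.sin(r)),np.cos(r)]) if r>1e-9 else np.array([0,0,1.])
    else: v=np.array([*d,1.]); v/=np.linalg.norm(v)
    return c["eye"],R.from_quat(c["attitude"]).apply(v)
def onplane(c,uv,z,fish=False):
    o,d=ray(c,uv,fish=fish); return o+d*(z-o[2])/d[2]
def tri(r1,r2):
    (a,u),(b,v)=r1,r2
    s=np.linalg.lstsq(np.c_[u,-v],b-a,rcond=None)[0]
    p,q=a+u*s[0],b+v*s[1]; return (p+q)/2,np.linalg.norm(p-q)
def blobs(img,lo,hi,amin=15):
    hsv=cv2.cvtColor(img,cv2.COLOR_RGB2HSV); m=cv2.inRange(hsv,lo,hi)
    n,l,s,c=cv2.connectedComponentsWithStats(m)
    return [(c[i],s[i]) for i in range(1,n) if s[i,4]>=amin]
BLUE=((105,120,50),(130,255,255)); RED=((0,200,60),(4,255,255)); YEL=((26,120,80),(35,255,255))
E
python3 - <<'E'
from h import *
from bench import viewer
for n in ["top","scene"]:
    im=cv2.cvtColor(cv2.imread(f"pics/{n}0.png"),cv2.COLOR_BGR2RGB); c=viewer.get_calibration(n)
    for nm,(lo,hi) in dict(b=BLUE,r=RED,y=YEL).items():
        for ce,s in blobs(im,lo,hi,6):
            print(n,nm,ce.round(1),s, onplane(c,ce,dict(b=.097,r=.042,y=.082)[nm]).round(4))
im=cv2.imread("pics/top0.png")
a=cv2.resize(im[170:280,80:345],None,fx=3,fy=3,interpolation=cv2.INTER_CUBIC)
cv2.imwrite("pics/topcrop.png",a)
im=cv2.imread("pics/scene0.png")
cv2.imwrite("pics/scenecrop.png",cv2.resize(im[120:240,190:440],None,fx=3,fy=3,interpolation=cv2.INTER_CUBIC))
E
```

```text
top b [240.9 226.9] [237 223   9   9  59] [0.5199 0.0517 0.097 ]
top b [274.3 233.2] [270 229   9   9  59] [ 0.5049 -0.0245  0.097 ]
top b [307.6 239.4] [304 236   8   8  58] [ 0.4901 -0.1007  0.097 ]
top r [137.6 256.7] [129 249  20  17 234] [0.4505 0.3009 0.042 ]
top r [147.5 252.7] [147 251   2   4   6] [0.4597 0.2774 0.042 ]
top y [245.7 203.1] [244 201   5   5  18] [0.5751 0.0403 0.082 ]
top y [278.4 209.2] [276 207   5   5  19] [ 0.5601 -0.036   0.082 ]
top y [140.2 219.7] [132 212  17  17 222] [0.5387 0.2847 0.082 ]
top y [311.  215.6] [309 214   5   5  17] [ 0.5444 -0.1124  0.082 ]
scene b [235.7 137.1] [233 135   6   5  26] [ 0.4886 -0.1015  0.097 ]
scene b [258.5 150.2] [256 148   6   6  29] [ 0.5046 -0.025   0.097 ]
scene b [282.5 163.8] [280 161   7   6  32] [0.5196 0.0513 0.097 ]
scene r [376.9 190.4] [375 188   5   6   7] [0.4476 0.2919 0.042 ]
scene y [223.  152.3] [222 151   3   3   7] [ 0.5412 -0.1125  0.082 ]
scene y [269.3 180.2] [268 179   3   3   6] [0.573  0.0395 0.082 ]
scene y [367.9 216.5] [360 209  17  15 141] [0.5688 0.2975 0.082 ]
```

View pics/topcrop.png

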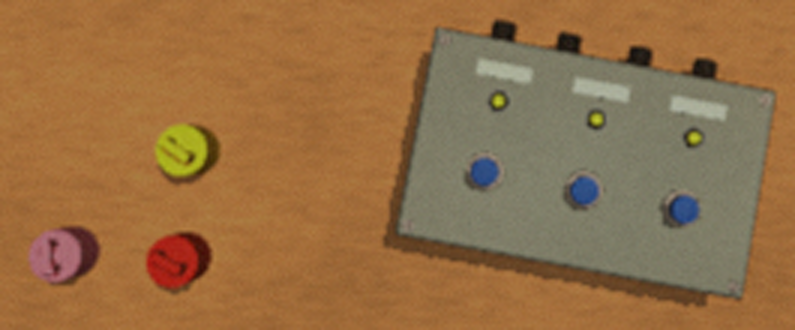

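View pics/scenecrop.png

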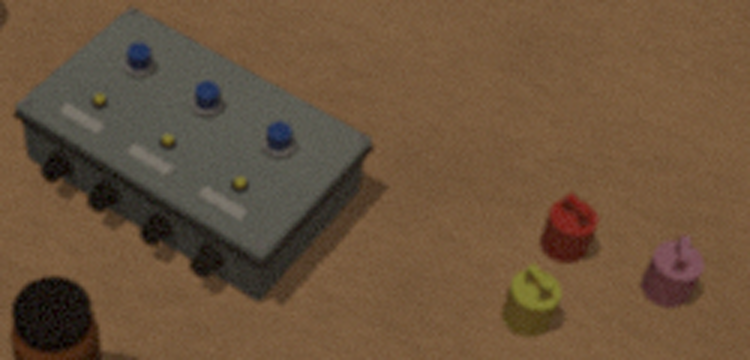

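```bash
cat >> h.py <<'E'
from bench import manip, effector, viewer
B={1:np.array([.5197,.0515]),2:np.array([.5047,-.0247]),3:np.array([.4893,-.1011])}
def down(a):
    x=np.array([np.cos(a),np.sin(a),0]); z=np.array([0,0,-1.]); return R.from_matrix(np.c_[x,np.cross(z,x),z]).as_quat()
def best(pos,a):
    q0=np.array(manip.current_q()); c=[]
    for k in (a,a+np.pi):
        q=manip.solve_ik(np.array(pos),down(k))
        if q is not None: c.append((np.abs(np.array(q)-q0).max(),k))
    return down(min(c)[1])
def F(n=3,dt=0.01):
    f=[]
    for _ in range(n): f.append(manip.current_force()); manip.sleep(dt)
    return np.mean(f,0)
E
python3 - <<'E'
from h import *
t=manip.current_clock
x=R.from_quat(manip.current_tcp_rot()).as_matrix()[:,0]; print("yaw",np.degrees(np.arctan2(x[1],x[0])))
effector.close(10); print(t(),manip.current_finger_gap())
p=[*B[3],.22]; q=best(p,np.radians(90-11.4)); manip.move_pose(p,q); print(t())
manip.servo_line([*B[3],.102],vel=.1); print(t(),manip.current_tool_pos())
manip.sleep(.3)
for _ in range(5): print(manip.current_force().round(2)); manip.sleep(.02)
a=t(); manip.servo_line([*B[3],.1015],vel=.01); print("step time",t()-a,manip.current_tool_pos())
cv2.imwrite("pics/s1.png",viewer.get_image("scene")[:,:,::-1]);cv2.imwrite("pics/w1.png",viewer.get_image("wrist")[:,:,::-1]); print(t())
E
```

```text
yaw -76.60214822327312
1.5833 0.00046310870368066793
3.8333
5.1667 [ 0.48983301 -0.10108608  0.1025806 ]
[ 0.29 -0.02  0.69]
[ 0.23 -0.73 -0.14]
[-0.39  0.12 -0.27]
[-0.62  0.1   0.08]
[-0.35  0.36 -0.48]
step time 0.25 [ 0.4892352  -0.10109053  0.10143954]
5.9
```

```bash
python3 - <<'E'
import cv2,numpy as np
s=cv2.imread("pics/s1.png")[80:240,150:350]; s=cv2.resize(s,None,fx=2.5,fy=2.5)
w=cv2.resize(cv2.imread("pics/w1.png"),(390,400)[::1]); s=cv2.resize(s,(400,400))
cv2.imwrite("pics/c1.png",np.hstack([s,w]))
E
```

```text
(no output)
```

View pics/c1.png

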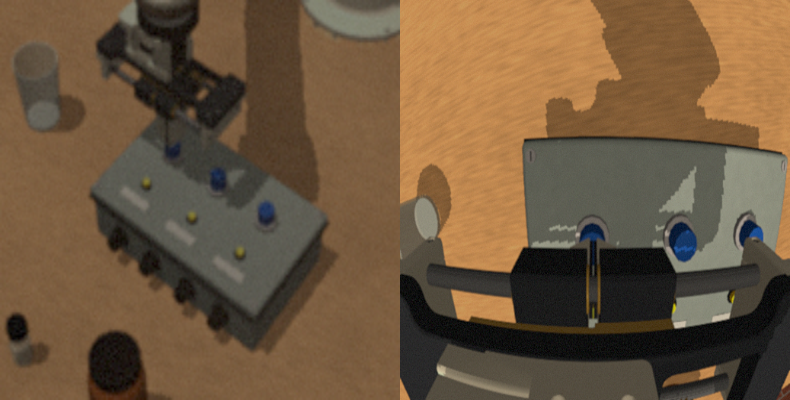

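```bash
cat >> h.py <<'E'
def press(i,z0=.1015):
    xy=B[i]; t=manip.current_clock
    manip.sleep(.15); b=F(8)[2]; z=z0; fm=0; res="none"; log=[]; t0=t()
    while z>.0825:
        z-= .0004 if fm<1.8 else .0002
        manip.servo_line([*xy,z],vel=.02)
        f=F(3)[2]-b; log.append((round(z*1e3,2),round(manip.current_tool_pos()[2]*1e3,2),round(f,1)))
        fm=max(fm,f) if f>1.8 else fm*.9
        if not hasattr(press,'pk'): press.pk=0
        press.pk=max(press.pk,f)
        if press.pk>6 and f<.5*press.pk: res="SNAP"; break
        if f>11.3: res="HARD"; break
    manip.servo_line([*xy,z0+.004],vel=.03)
    print(i,res,"peak",round(press.pk,1),"time",round(t()-t0,2),t()); press.pk=0
    print(log)
    return res
E
python3 - <<'E'
from h import *
press(3)
cv2.imwrite("pics/s2.png",viewer.get_image("scene")[:,:,::-1]);cv2.imwrite("pics/w2.png",viewer.get_image("wrist")[:,:,::-1])
E
```

```text
3 SNAP peak 6.8 time 7.18 13.2917
[(101.1, np.float64(101.08), np.float64(0.8)), (100.7, np.float64(100.68), np.float64(-0.1)), (100.3, np.float64(100.27), np.float64(0.3)), (99.9, np.float64(99.86), np.float64(-0.1)), (99.5, np.float64(99.47), np.float64(0.3)), (99.1, np.float64(99.1), np.float64(-0.3)), (98.7, np.float64(98.7), np.float64(0.2)), (98.3, np.float64(98.28), np.float64(-0.1)), (97.9, np.float64(97.88), np.float64(-0.3)), (97.5, np.float64(97.49), np.float64(0.4)), (97.1, np.float64(97.14), np.float64(0.3)), (96.7, np.float64(96.71), np.float64(0.1)), (96.3, np.float64(96.3), np.float64(0.4)), (95.9, np.float64(95.89), np.float64(0.6)), (95.5, np.float64(95.51), np.float64(1.0)), (95.1, np.float64(95.1), np.float64(0.7)), (94.7, np.float64(94.7), np.float64(1.0)), (94.3, np.float64(94.3), np.float64(1.3)), (93.9, np.float64(93.89), np.float64(0.9)), (93.5, np.float64(93.59), np.float64(2.4)), (93.3, np.float64(93.47), np.float64(5.3)), (93.1, np.float64(93.4), np.float64(6.8)), (92.9, np.float64(93.15), np.float64(5.7)), (92.7, np.float64(92.52), np.float64(0.8))]
```

```bash
sed -i 's/z-= .0004 if fm<1.8 else .0002/z-= .0004 if fm<1.8 else (.0002 if log[-1][2]<6 else .0001)/; s/f>11.3/f>11/' h.py; python3 - <<'E'
import cv2,numpy as np
s=cv2.imread("pics/s2.png")[120:220,190:320]; s=cv2.resize(s,(400,400))
w=cv2.resize(cv2.imread("pics/w2.png"),(390,400))
cv2.imwrite("pics/c2.png",np.hstack([s,w]))
E
```

```text
(no output)
```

View pics/c2.png

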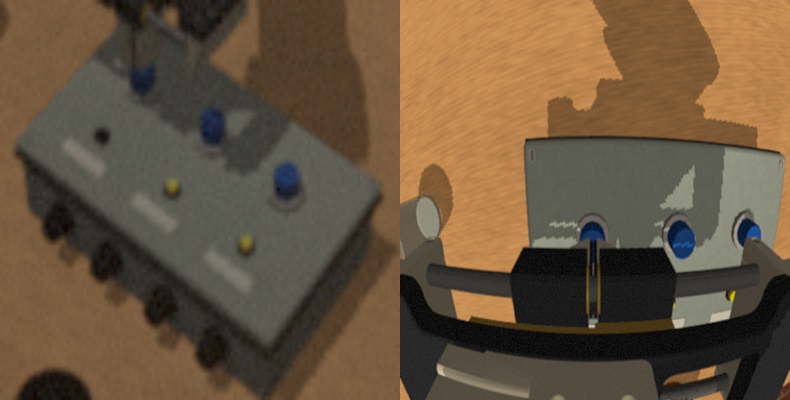

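Pin 3, at (101,134) in the left crop, now shows only its black collar, so relay 3 is reset. Next is button 2.

```bash
python3 - <<'E'
from h import *
manip.servo_line([*B[2],.1055],vel=.1); manip.servo_line([*B[2],.0985],vel=.03)
press(2,.0985)
s=viewer.get_image("scene")[:,:,::-1]; cv2.imwrite("pics/c3.png",cv2.resize(s[120:220,190:320],(520,400)))
E
```

```text
2 HARD peak 11.8 time 7.08 22.0083
[(98.1, np.float64(98.13), np.float64(-0.1)), (97.7, np.float64(97.68), np.float64(0.4)), (97.3, np.float64(97.35), np.float64(0.5)), (96.9, np.float64(96.92), np.float64(1.1)), (96.5, np.float64(96.55), np.float64(1.8)), (96.1, np.float64(96.14), np.float64(1.6)), (95.7, np.float64(95.7), np.float64(1.5)), (95.3, np.float64(95.3), np.float64(1.8)), (95.1, np.float64(95.13), np.float64(2.3)), (94.9, np.float64(94.93), np.float64(2.0)), (94.7, np.float64(94.71), np.float64(1.8)), (94.5, np.float64(94.5), np.float64(1.7)), (94.3, np.float64(94.34), np.float64(1.7)), (94.1, np.float64(94.13), np.float64(1.3)), (93.7, np.float64(93.82), np.float64(3.2)), (93.5, np.float64(93.75), np.float64(5.6)), (93.3, np.float64(93.68), np.float64(6.6)), (93.2, np.float64(93.64), np.float64(7.8)), (93.1, np.float64(93.61), np.float64(8.4)), (93.0, np.float64(93.59), np.float64(8.7)), (92.9, np.float64(93.55), np.float64(9.7)), (92.8, np.float64(93.5), np.float64(10.4)), (92.7, np.float64(93.47), np.float64(10.6)), (92.6, np.float64(93.45), np.float64(11.8))]
```

View pics/c3.png

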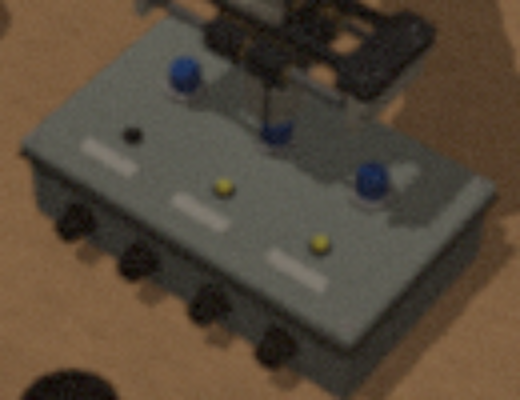

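Button 2 stayed soft (about 1.8 N) and then only climbed, to 11.8 N with no drop. Its pin at (223,187) is still yellow, so it looks like the worn one. Button 1 should confirm that.

```bash
python3 - <<'E'
from h import *
manip.servo_line([*B[1],.1055],vel=.1); manip.servo_line([*B[1],.0985],vel=.03)
press(1,.0985)
s=viewer.get_image("scene")[:,:,::-1]; cv2.imwrite("pics/c4.png",cv2.resize(s[120:220,190:320],(520,400)))
E
```

```text
1 SNAP peak 7.3 time 3.12 26.7083
[(98.1, np.float64(98.11), np.float64(-0.2)), (97.7, np.float64(97.68), np.float64(0.1)), (97.3, np.float64(97.35), np.float64(0.9)), (96.9, np.float64(96.92), np.float64(0.9)), (96.5, np.float64(96.62), np.float64(2.4)), (96.3, np.float64(96.54), np.float64(4.6)), (96.1, np.float64(96.46), np.float64(6.5)), (96.0, np.float64(96.42), np.float64(7.3)), (95.9, np.float64(96.26), np.float64(6.0)), (95.8, np.float64(95.66), np.float64(0.2))]
```

View pics/c4.png

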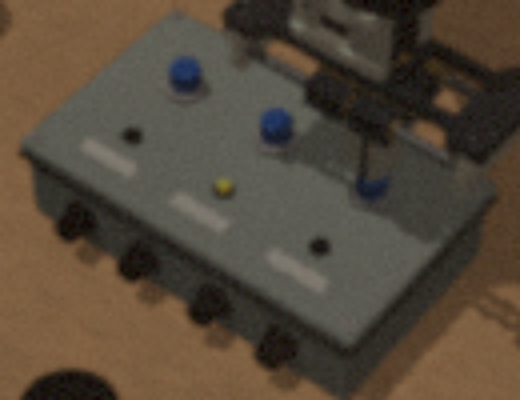

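Pins 1 and 3 are both down and pin 2 is still yellow, so button 2 is the worn one. Now to look at the red cap up close.

```bash
python3 - <<'E'
from h import *
cap=np.array([.4505,.3005])
p=manip.current_tool_pos(); manip.servo_line([p[0],p[1],.16],vel=.2)
best_c=[]
a0=np.radians(-50)
q0=np.array(manip.current_q())
for k in (a0,a0+np.pi):
    off=np.array([-np.sin(k),np.cos(k)])*.0746
    s=manip.solve_ik(np.array([*(cap-off),.14]),down(k))
    if s is not None: best_c.append((np.abs(np.array(s)-q0).max(),k,cap-off)); print(np.round(s,2))
_,k,pp=min(best_c,key=lambda x:x[0]); print(np.degrees(k),pp)
manip.move_pose([*pp,.14],down(k)); effector.open_jaws()
manip.sleep(.2)
c=viewer.get_calibration("wrist"); im=viewer.get_image("wrist"); print(c,manip.current_clock(),k)
import pickle; pickle.dump((c,im,k),open("w5.pkl","wb"))
cv2.imwrite("pics/w5.png",im[:,:,::-1])
E
```

```text
[ 0.12  0.39 -0.88  2.06  0.4   0.86 -1.86]
[ 0.19  0.97 -1.35  1.7   0.98  1.31  0.91]
130.0 [0.50764692 0.34845196]
{'vfov': 65.70646984690485, 'cx': 253.27263394742573, 'cy': 197.3029792078286, 'eye': array([0.44957372, 0.30065262, 0.29815349]), 'attitude': array([0.41809698, 0.89752711, 0.1269144 , 0.05943682])} 30.05 2.2689280275926285
```

View pics/w5.png

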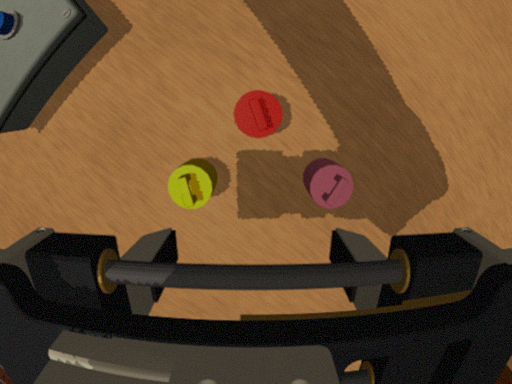

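Wrist view: red cap at (258,114), its eye in plain sight; yellow at (190,187) and pink at (331,186) are the look-alikes, off the jaw line. Red confirmed; I'll fit its outline.

```bash
python3 - <<'E'
from h import *
import pickle
c,im,k=pickle.load(open("w5.pkl","rb"))
hsv=cv2.cvtColor(im,cv2.COLOR_RGB2HSV)
m=(cv2.inRange(hsv,(0,190,60),(5,255,255))|cv2.inRange(hsv,(174,190,60),(180,255,255)))
m=cv2.morphologyEx(m,cv2.MORPH_CLOSE,np.ones((7,7)))
cs=cv2.findContours(m,0,2)[0]; ct=max(cs,key=cv2.contourArea)
h=cv2.convexHull(ct); e=cv2.fitEllipse(h); print(e,cv2.boundingRect(ct))
p=onplane(c,e[0],.042,True); print("cap",p)
a=onplane(c,(e[0][0]-e[1][0]/2,e[0][1]),.042,True);print("r",np.linalg.norm(a-p))
o=cv2.ellipse(im.copy(),e,(255,255,255),1); cv2.imwrite("pics/e5.png",cv2.resize(o[60:170,200:320,::-1],None,fx=4,fy=4))
for q in ([*p[:2],.13],[*p[:2],.012],[*B[2],.2],[*B[2],.09]):
    for kk in (k,k-np.pi):
        print(kk,np.round(manip.solve_ik(np.array(q),down(kk)),2))
E
```

```text
((257.7993469238281, 113.64312744140625), (46.49502182006836, 47.699798583984375), 91.67028045654297) (234, 91, 48, 47)
cap [0.44715345 0.3034565  0.042     ]
r 0.01978673714710122
2.2689280275926285 [ 0.3   0.91 -1.4   1.89  0.97  1.24  0.84]
-0.8726646259971647 [-0.02  0.52 -0.79  1.9   0.46  0.91 -1.91]
2.2689280275926285 [ 0.22  1.04 -1.22  1.94  1.15  1.09  0.74]
-0.8726646259971647 [-1.17  0.7   0.68  1.99 -0.69  0.69 -0.93]
2.2689280275926285 [ 0.99  0.58 -1.29  1.92  0.62  1.13  1.72]
-0.8726646259971647 [ 0.74  0.37 -0.89  1.93  0.34  1.01 -1.18]
2.2689280275926285 [ 0.98  0.97 -1.4   2.    1.06  1.2   1.4 ]
-0.8726646259971647 [ 0.64  0.54 -0.8   2.01  0.53  0.81 -1.34]
```

View pics/e5.png

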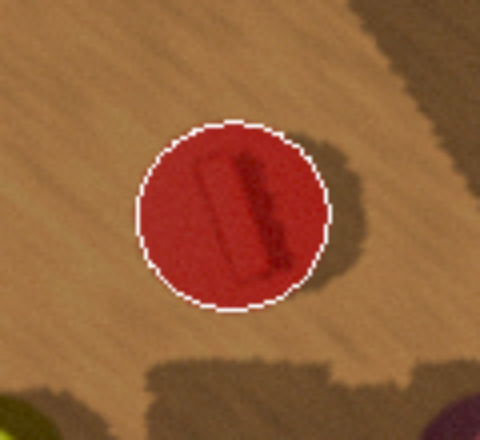

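The wrist fit gives (0.4472, 0.3035) and the top view gave (0.4505, 0.3009). They differ almost only along the jaw axis, which closing the jaws will centre. Going for the grasp.

```bash
python3 - <<'E'
from h import *
k=np.radians(130); p=np.array([.4486,.3023])
manip.servo_line([*p,.13],vel=.15); print(manip.current_tool_pos().round(4))
manip.servo_line([*p,.011],vel=.12); print(manip.current_tool_pos().round(4),F().round(2))
effector.close(15); print("gap",manip.current_finger_gap(),manip.current_clock())
manip.servo_line([*p,.06],vel=.15); manip.sleep(.1)
print("gap",manip.current_finger_gap(),manip.current_clock(),F().round(2), manip.current_tool_pos().round(4))
import pickle
d={n:(viewer.get_calibration(n),viewer.get_image(n)) for n in("top","scene","wrist")}
pickle.dump(d,open("g.pkl","wb"))
s=d["scene"][1];w=d["wrist"][1]
cv2.imwrite("pics/g.png",np.hstack([cv2.resize(s[120:250,300:450],(400,347)),cv2.resize(w,(400,347))])[:,:,::-1])
E
```

```text
[0.4496 0.3026 0.1304]
[0.449  0.3028 0.0117] [0.16 0.61 0.17]
gap 0.04171910061814912 32.7
gap 0.0422028949154742 33.275 [-0.24 -0.09 -0.43] [0.4482 0.3016 0.059 ]
```

View pics/g.png

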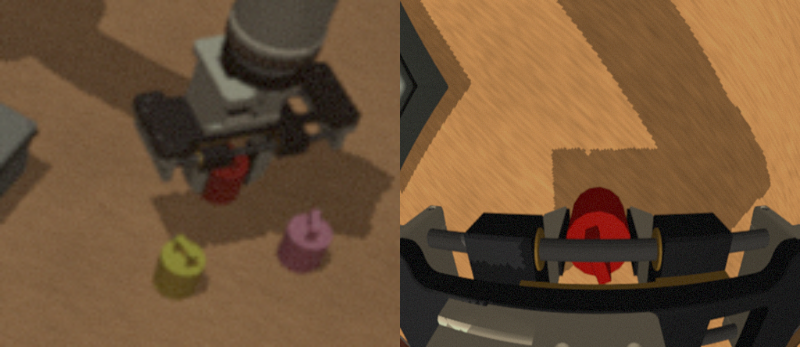

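```bash
python3 - <<'E'
from h import *
import pickle
c,im=pickle.load(open("g.pkl","rb"))["wrist"]
hsv=cv2.cvtColor(im,cv2.COLOR_RGB2HSV)
m=(cv2.inRange(hsv,(0,180,30),(6,255,255))|cv2.inRange(hsv,(172,180,30),(180,255,255)))
n,l,s,ce=cv2.connectedComponentsWithStats(m); i=1+s[1:,4].argmax(); ys,xs=np.where(l==i)
y0=ys.min(); x0=xs[ys==y0].mean(); print("near rim px",x0,y0)
T=manip.current_tool_pos(); M=R.from_quat(manip.current_tcp_rot()).as_matrix(); print(T)
p=onplane(c,(x0,y0-.5),T[2]-.011,True); print("rim edge in tool",(M.T@(p-T)).round(4))
# fingers/pads symmetric check: same with eye offset
k=M.T@(c["eye"]-T); print("cam in tool",k.round(4))
E
```

```text
near rim px 257.0 207
[0.4481509  0.30194847 0.05915617]
rim edge in tool [ 0.0028 -0.0208  0.011 ]
cam in tool [ 0.0006 -0.0753 -0.158 ]
```

```bash
python3 - <<'E'
from h import *
T=manip.current_tool_pos()
manip.servo_line([T[0],T[1],.15],vel=.2)
manip.servo_line([*B[2],.15],vel=.15)
manip.servo_line([*B[2],.122],vel=.08); manip.sleep(.25)
print(manip.current_tool_pos().round(4),F(8).round(2),manip.current_finger_gap(),manip.current_clock())
import pickle
d={n:(viewer.get_calibration(n),viewer.get_image(n)) for n in("top","scene","wrist")}
pickle.dump(d,open("p.pkl","wb"))
s=d["scene"][1];w=d["wrist"][1]
cv2.imwrite("pics/p.png",np.hstack([cv2.resize(s[100:220,190:330],(400,347)),cv2.resize(w,(400,347))])[:,:,::-1])
E
```

```text
[ 0.505  -0.0247  0.1223] [-0.16 -0.18 -0.23] 0.0423317343569634 37.225
```

View pics/p.png

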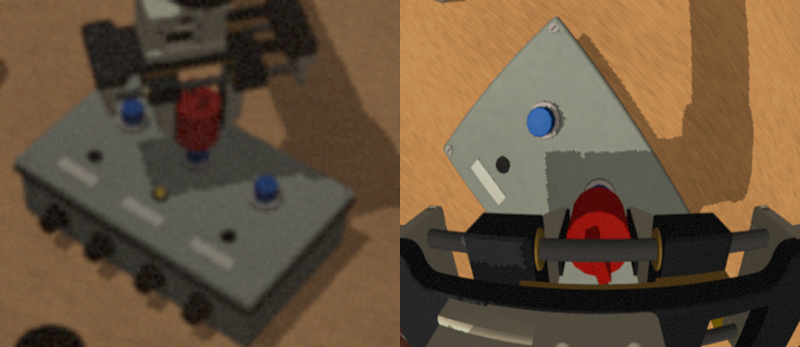

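The cap is centred above button 2 in both views, so I'm lowering it with force monitoring.

```bash
python3 - <<'E'
from h import *
b=F(8); z=.122
manip.servo_line([*B[2],.0945],vel=.04); z=.0945
f=F(3)-b; print("at .0945",f.round(2))
if np.abs(f).max()<2.5:
    while z>.0835:
        z-=.0005 if z>.0875 else .0002
        manip.servo_line([*B[2],z],vel=.02); f=F(3)-b
        if np.abs(f).max()>1.5: print(round(z,4),manip.current_tool_pos()[2].round(5),f.round(1))
        if f[2]>3 or np.hypot(f[0],f[1])>3.5: break
print(z,manip.current_tool_pos().round(4),f.round(2),manip.current_finger_gap(),manip.current_clock())
s=viewer.get_image("scene");w=viewer.get_image("wrist")
cv2.imwrite("pics/q.png",np.hstack([cv2.resize(s[100:220,190:330],(400,347)),cv2.resize(w,(400,347))])[:,:,::-1])
E
```

```text
at .0945 [ 0.68 -0.25 -0.15]
0.0857 0.08593 [-0.8 -0.4  3.9]
0.08569999999999994 [ 0.5048 -0.0247  0.0859] [-0.8  -0.39  3.91] 0.04226185175612555 44.625
```

View pics/q.png

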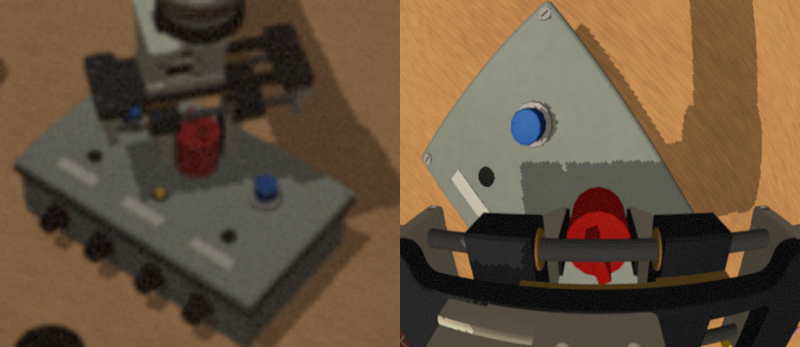

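Contact came at TCP z 0.0859, where 0.086 was predicted for the rim on the box top. I'll release, retreat straight up and check.

```bash
python3 - <<'E'
from h import *
effector.open_jaws(); print(manip.current_finger_gap(),F().round(2))
manip.servo_line([*B[2],.2],vel=.1)
manip.servo_line([.42,.25,.25],vel=.2); manip.sleep(.2); print(manip.current_clock())
for n in("top","scene"):
    im=viewer.get_image(n); cv2.imwrite(f"pics/f_{n}.png",im[:,:,::-1]); c=viewer.get_calibration(n)
    for ce,s in blobs(im,*BLUE,20): print(n,"b",onplane(c,ce,.097).round(4))
    hsv=cv2.cvtColor(im,cv2.COLOR_RGB2HSV)
    m=(cv2.inRange(hsv,(0,170,50),(5,255,255))|cv2.inRange(hsv,(174,170,50),(180,255,255)))
    nn,l,st,ce=cv2.connectedComponentsWithStats(m); i=1+st[1:,4].argmax(); print(n,st[i],ce[i],onplane(c,ce[i],.117).round(4),onplane(c,ce[i],.096).round(4))
a=cv2.imread("pics/f_top.png")[160:290,195:360];b=cv2.imread("pics/f_scene.png")[110:220,185:325]
cv2.imwrite("pics/fin.png",np.hstack([cv2.resize(a,(400,320),interpolation=2),cv2.resize(b,(400,320),interpolation=2)]))
E
```

```text
0.09149997129371698 [-0.27  0.38 -0.15]
48.7917
top b [0.5201 0.0518 0.097 ]
top b [ 0.4901 -0.1007  0.097 ]
top [266 224  18  18 262] [274.51908397 232.48473282] [ 0.5071 -0.0235  0.117 ] [ 0.5065 -0.0252  0.096 ]
scene b [ 0.489  -0.1018  0.097 ]
scene b [0.5193 0.0511 0.097 ]
scene [252 138  14  23 205] [258.12682927 148.76585366] [ 0.5175 -0.02    0.117 ] [ 0.4994 -0.0286  0.096 ]
```

View pics/fin.png

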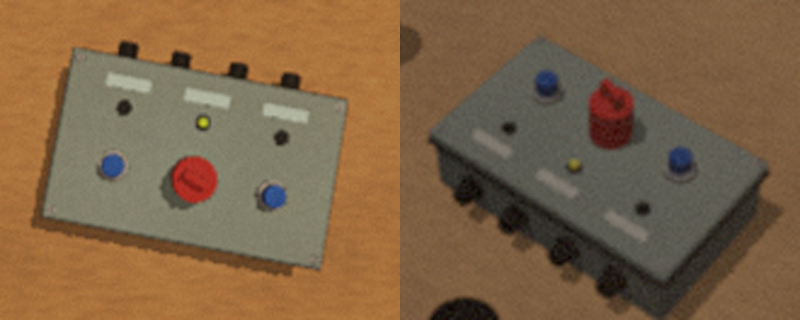

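View pics/f_scene.png

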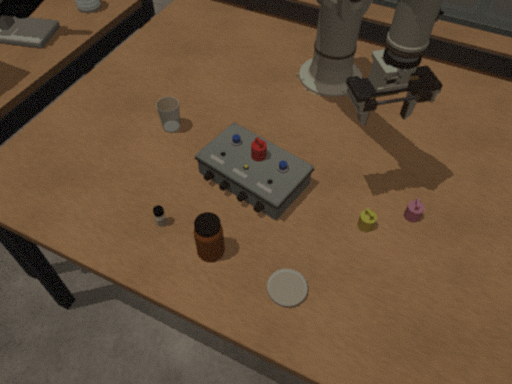

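The cap stands upright over button 2 at (259,150). Pins 1 and 3 are down, the glassware hasn't moved and the arm is clear. Handing in.

```bash
python3 -c "
from bench import manip
manip.hand_in(); print(manip.current_clock())"
```

```text
the job is handed in; nothing more can be done
the job is handed in; nothing more can be done
```

I reset pumps 1 and 3, found button 2 to be the worn one, and set the red cap over it. I handed the job in at about 49 s of the 67 s allowed; no verdict is reported.

- **Healthy buttons:** Buttons 3 and 1 snapped over at measured peaks of 6.8 and 7.3 N. That is below the 8–10 N you described, probably because I averaged readings between steps. In the last images both pins are down in their collars.
- **Worn button:** Button 2 stayed at about 1.8 N through its soft travel, then only climbed. I backed off at 11.8 N without a snap, and its pin is still up.
- **Red cap:** Contact came at TCP height 85.9 mm against the 86 mm predicted for the rim on the box top. After release it looks upright and flat.
- **Cap centring:** In the top view the cap's colour blob lies about 2 mm from button 2's axis. The scene-camera blob differs more because it includes the cap's side and eye, so I did not use it to judge the fit.
- **Cap position before the grasp:** The wrist and top cameras disagreed by about 4 mm, nearly all along the jaw direction, and closing the jaws centred it.
- **Clearance:** The last scene picture shows the glassware and the yellow and pink caps where they were, and the arm clear of everything.

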